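# Clear the rinds out of the raclette clamp

## Robot

A 7-joint arm with a two-finger parallel gripper is mounted at the origin on a cart in front of the work surface, level with it; the furniture and walls round the work are solid. World frame = base frame: x ahead of the robot, y to its left, z up, the work surface at z = 0. Lengths are in mm, angles in degrees, forces in N, time in s.
With the tool pointing down it reaches from about 400 to 875 mm from the base axis. Payload 6.5 kg.
Tool frame: the origin (TCP) lies on the centre line of the jaws, within the pads' length; the fingertips stand 17 mm ahead of it and the grasp point (between the pads) lies 2 mm behind it; z points along the fingers, y is the line along which they close (so a half turn about z gives the same grasp; the last joint's range is limited). The gripper opens to 85 mm and grips with 20 to 120 N. Pads are 22 mm wide; open, the fingers measure 114 mm over their backs; the gripper's body (76 mm by 85 mm) begins 54 mm behind the grasp point. The pads swing forward as they close: fully open they stand 13 mm farther back than shut.
Start: joints at [60.035, 30.733, -0.252, 88.115, 0.149, 61.152, -4.079], TCP at [286.696, -583.348, 248.29] pointing down, gripper open.
Joint ranges: [-154.64, 154.64], [-21.42, 123.67], [-72.66, 72.17], [13.99, 137.28], [-74.86, 254.86], [10.95, 109.41], [-158.01, 158.01]. Speed limits (degrees/s): [136.94, 136.94, 180, 180, 180, 180, 180].

## Interface

Orientations are given as a 3x3 rotation matrix whose columns are the frame's x, y, z axes.
In Python, from cell import env gives the robot as it stands.
- The arm moves only by the shell command python3 -m creep 'ROWS'. ROWS is a JSON object of lists of equal length, an entry for each row: "translation": the shift along the tool's x, y, z scaled (see below), a list of three; "yaw": the turn about the tool's z scaled (see below); "grip": the gripper's target within -1 to 1 (shut at 1, half-way at 0, fully open at -1). In form: {"translation": [[dx, dy, dz], ...], "yaw": [yaw, ...], "grip": [grip, ...]}. A call has 1 to 10 rows; each row is the pose to reach, as a shift and turn from the pose commanded when the call began, along the tool's axes at that moment; what a row does not reach only later rows make up. The controller multiplies each number of a shift by 40 cm and each number of a turn by 90 degrees. A row lasts 1/12 s, in which the tool goes at most 41.7 mm and 7.16 degrees, less where a joint would pass 70% of its speed; a pose out of reach is approached as far as the arm can. A call with a number of a shift or a turn outside -1 to 1 is refused whole. A call with a gripper value outside its range is refused whole. The fingers move at their own pace and stop on an object; the grip force is fixed at half the most. Time passes only in rows, so rows that repeat a pose let the fingers close. It gives the time, the measured TCP pose, the force, the opening and the grip force at its end, in the units of the state.
- env.get_obs(): the state, without advancing time (a new reading comes with each control period).
- env.snapshot(name): name is "scene" or "side" or "wrist"; returns a dict with "frame" (420x560x3 uint8, red, green, blue), "mtx" (3x3 intrinsics, pixels), "extrinsics" (4x4, takes a point from camera to world coordinates); the wrist camera has in their place "T_tool_cam" (4x4, takes a point from camera to tool coordinates, whose origin is the TCP and whose axes are the flange's). Camera axes: x right, y down, z forward; pixel columns grow to the right and rows downward; lengths in mm; the calibration is good to about 2 mm. A picture is of the moment at which its call begins: read the wrist's pose just before it. There is no depth.
- env.job_done(): hands the job in; it is judged then, once.
Trained networks look in a picture, given as the dict that the camera call returned (one of the last four; its "shot" number tells which), for a name from the list of things; names that differ only in an ending like _2 or _b are one class to them, and where a whole thing is asked for, a point or a joint stands for the part that bears it (a point fixed in the world has none). Each returns a list of dicts, best first, with "conf" (0 to 1); they miss things now and then, are a little off and sometimes report something else, mostly with a low value. They report only what shows in the picture. A call takes as long as a camera call.
- env.recognise(name, picture): "position" ([x, y, z] in mm, in the coordinates of the camera as it stood for that picture, good to about 4 mm: the middle of the surface that is visible of it).
The state is a dict: "time_s": time; "qpos": joint angles; "dq": joint speeds; "joint_torque": joint torques, N m; "eef_pos": TCP position; "tool_rot": TCP orientation; "ft_force": force on the tool from outside, world axes, zero at the start; "wrist_torque": the same for the moment, N m; "gripper_width": opening from 0.0 (shut) to 1.0 (fully open); "grasp_force": force on a finger pad.
Only numpy, scipy, OpenCV 4.12 (cv2) and the standard library are available. Lean on these libraries where they do the work, as an engineer would, in place of code of your own. Each camera call takes 0.05 s, during which the arm holds its last target. There are 200 camera calls.

## Task

The raclette is finished: draw the spring index pin and turn the cheese table a quarter turn counter-clockwise, out from under the heater, until the pin drops fully home in the next hole. Then flip the ratchet's direction lever over to the loosening side, swing the ratchet handle counter-clockwise in as many strokes as it takes to raise the clamp bar by 6 mm, and draw every leftover rind out from under the bar and lay it down level inside the scrap tray. Last, flip the lever back to the tightening side, ready for the next half-wheel; do not touch the hot heater or disturb the jars and the cheese round about.

Things in the scene. Friction and masses are not known exactly. Their poses are not given: they have to be found in the camera images.
- stand_axis (a point): Raclette stand, bolted down: a round dark steel base plate (250 mm across, 14 mm thick, 4 bored holes) with a flat steel cheese table on it that swivels about the vertical axis through this point (given at counter height). x of this frame points from the axis towards the heater, y to the left of that, z up; this frame does not turn with the table.
- table_swivel (a joint): Angle of the cheese table in rad, growing counter-clockwise from above. 0 = melting position: the rinds point to +x of stand_axis, under the heater. 1.571 = serving position, the next bored hole, a quarter turn counter-clockwise: the rinds point to +y of stand_axis. Turns with about 0.15 N m of friction when the index pin is drawn, stops at -0.12 and 1.75.
- index_pin (a joint): Height of the spring index pin in m: 0 = fully home in a hole, about 0.011 = riding on the plate beside a hole, 0.018 = stop. It frees the table from about 0.0115 up. The spring pulls it down with 5 N (home) to 8.6 N (stop).
- pin_knob (a point): Centre of the black round knob of the index pin, 26 mm across, 24 mm high, its centre 66 mm over the counter when the pin is home (the steel socket below it on the table's arm has its top at 42 mm). The pin rides on the table 100 mm from the axis, at 100 degrees counter-clockwise from the direction the rinds point in; pull it straight up and carry it round the axis to turn the table. The pin is 8 mm, the holes 10.8 mm.
- handle_grip (a point): Middle of the black rubber grip of the ratchet handle, a level round bar 23 mm across at 92 mm over the counter; the grip lies 118 to 188 mm from the stand's axis, this point at 150 mm. x of this frame points outward along the handle, z up. Handle and toothed wheel (72 mm across, 14 teeth, hex head on top) sit on the clamp screw, whose axis is the stand's axis. The handle swings freely but for 0.3 N m of friction; driving the screw takes about 0.5 N m more.
- ratchet_handle (a joint): Angle of the ratchet handle relative to the table, rad, counter-clockwise from above, stops at -0.75 and 0.75. At 0 the handle points 2.95 rad counter-clockwise from the direction the rinds point in (nearly opposite to them). One tooth is 0.45 rad, so up to that much of each stroke is lost before the pawl bites.
- direction_lever (a joint): Small steel direction lever on the ratchet head, angle relative to the handle, rad, counter-clockwise from above. -0.48 (its stop; how it is found) = tightening side: the screw is driven clockwise only. +0.48 (other stop) = loosening side: the screw is driven counter-clockwise by a counter-clockwise swing of the handle and left alone by the swing back. It stays where it is put (0.05 N m of friction). Its pivot stands on the handle 54 mm from the stand's axis.
- lever_tab (a point): Centre of the upright tab at the end of the direction lever, 12 mm along the lever, 8 mm thick, 22 mm high (106 to 128 mm over the counter), 44 mm from the lever's pivot and pointing outward, just above the handle's neck (top 100 mm; the bar beyond has its top at 101 mm).
- screw (a joint): Angle of the clamp screw relative to the table, rad, counter-clockwise (loosening) positive, 0 as found, stop at 3.4. Self-locking.
- clamp_bar (a joint): Lift of the clamp bar in m, 0 = pressed on the rinds, 0.0038 m per rad of the screw, at most 0.013.
- bar_edge (a point): Middle of the lower outer edge of the clamp bar, a steel bar 170 mm long, 30 mm wide, 13 mm thick across the inner ends of all rinds: it covers them from 30 to 60 mm from the axis. x of this frame points from the axis outward along the rinds.
- heater: Raclette heater on its post, still hot: housing 135x160 mm, 145 to 207 mm over the counter, reaching from 145 to 280 mm from the stand's axis along +x of stand_axis. Origin at the stand's axis at counter height.
- tray_floor (a point): Loose steel scrap tray, 240 (x) x 210 (y) mm, 22 mm high, wall and floor 4 mm; this point is the centre of its inner floor, x along the 240 mm side, z up. 0.9 kg.
- rind_a_mid (a point): Leftover crescent of cheese rind, 170 mm long, 25 mm high, 15 mm thick (34 mm over its curve), 50 g; this point is inside its thickness at mid length, half-way up. y of this frame runs along the rind, x across it (the ends curve towards +x), z up. Rinds lie side by side on the cheese table (top 28 mm over the counter, reaching 165 mm from the axis), about 55 mm apart, this point about 122 mm from the axis. Two or three are there; None at the start if absent.
- rind_b_mid (a point): Leftover crescent of cheese rind, 170 mm long, 25 mm high, 15 mm thick (34 mm over its curve), 50 g; this point is inside its thickness at mid length, half-way up. y of this frame runs along the rind, x across it (the ends curve towards +x), z up. Rinds lie side by side on the cheese table (top 28 mm over the counter, reaching 165 mm from the axis), about 55 mm apart, this point about 122 mm from the axis. Two or three are there; None at the start if absent.
- rind_c_mid (a point): Leftover crescent of cheese rind, 170 mm long, 25 mm high, 15 mm thick (34 mm over its curve), 50 g; this point is inside its thickness at mid length, half-way up. y of this frame runs along the rind, x across it (the ends curve towards +x), z up. Rinds lie side by side on the cheese table (top 28 mm over the counter, reaching 165 mm from the axis), about 55 mm apart, this point about 122 mm from the axis. Two or three are there; None at the start if absent.
- jar_a: Bystander: mustard jar, 72 mm across, 94 mm high, right of the stand; origin under its centre.
- jar_b: Bystander: second mustard jar of the same size, farther right; origin under its centre.
- jam_jar: Bystander: jam jar, 72 mm across, 102 mm high, right behind the stand; origin under its centre.
- wedge_a: Bystander: wrapped cheese wedge, 118x78x53 mm, behind the scrap tray; origin under its centre.

How it is judged (in metres and radians):
On the way, in this order (a step that is already met when the one before it is completed fails the run):
1. the cheese table is turned to the serving hole and the index pin is fully home in it (value of joint table_swivel between 1.5 and 1.64 rad and value of joint index_pin below 0.003 m), for 0.2 s.
2. the direction lever is over on the loosening side (value of joint direction_lever above 0.3 rad), for 0.2 s.
3. the clamp bar is raised by at least 5 mm with the table still indexed (all of step 1 and value of joint clamp_bar above 0.005 m), for 0.2 s.
At the end, for the whole second after the job is handed in: Table in the serving hole (1.50 to 1.64 rad), pin home (under 3 mm), bar up by 5 mm or more, lever below -0.3 (tightening side), every rind at rest in the scrap tray: middle within 110 mm (x), 95 mm (y) of its centre, under 45 mm above its floor, long axis level within 0.17 rad (all of step 3 and value of joint direction_lever below -0.3 rad and x of rind_a_mid in the frame of tray_floor between -0.11 and 0.11 m and y of rind_a_mid in the frame of tray_floor between -0.095 and 0.095 m and z of each of rind_a_mid, rind_b_mid, rind_c_mid in the frame of tray_floor below 0.045 m and angle between each of rind_a_mid, rind_b_mid, rind_c_mid's own y axis and vertical above 1.4 rad and linear speed of each of rind_a, rind_b, rind_c below 0.03 m/s and x of rind_b_mid in the frame of tray_floor between -0.11 and 0.11 m and y of rind_b_mid in the frame of tray_floor between -0.095 and 0.095 m and x of rind_c_mid in the frame of tray_floor between -0.11 and 0.11 m and y of rind_c_mid in the frame of tray_floor between -0.095 and 0.095 m); the robot touches nothing.
It fails at once if the robot touches the hot heater (contact force between any of the fingers, the arm and heater above 1 N).
It fails at once if a bystander is moved by more than 4 cm or tipped (distance of any of jar_a, jar_b, jam_jar, wedge_a from where it was at the start of the episode above 0.04 m or angle between any of jar_a, jar_b, jam_jar, wedge_a's own z axis and vertical above 0.5 rad).
Of rind_a, rind_b, rind_c only 2 to 3 are there at a start; the rules pass over those that are not, and their reading is None.
At some moment in a run one of scrap_tray may be knocked a few centimetres aside while the robot is not near it.
Once in a run the grip may slacken for a moment while it holds something.
It also fails if it takes over 200 s, if anything falls off the work surface, if the arm or the gripper's body presses on something with over 40 N, if the wrist force passes 120 N, or if a joint passes its speed limit or range.

## Working session

There is one attempt and no reset: what is moved stays moved. The work goes in short steps, Python scripts to look and compute and a shell command to move; the robot and the scene stay as the last step left them, time stands still between calls to the robot, and variables do not carry over. Pictures are saved under pics/ and viewed, at most 14 in all, crops included, and the job is handed in when it is done.

```bash
ls; mkdir -p pics
cat > h.py <<'E'
import numpy as np, cv2
from cell import env
def world(p, s, o=None):
    p=np.append(p,1)
    if 'extrinsics' in s: return (np.array(s['extrinsics'])@p)[:3]
    q=(np.array(s['T_tool_cam'])@p)[:3]
    return np.array(o['tool_rot'])@q+np.array(o['eef_pos'])
def shot(n, f=None):
    o=env.get_obs(); s=env.snapshot(n)
    if f: cv2.imwrite('pics/'+f, cv2.cvtColor(s['frame'],cv2.COLOR_RGB2BGR))
    return o,s
def rec(name,s,o,k=3):
    for d in env.recognise(name,s)[:k]:
        print(name, round(d['conf'],2), np.round(world(d['position'],s,o),0))
def pix2z(u,v,z,s,o=None):
    K=np.array(s['mtx']); r=np.linalg.inv(K)@[u,v,1]
    a=world([0,0,0],s,o); b=world(r,s,o); d=b-a
    return a+d*(z-a[2])/d[2]
E
python3 - <<'E'
from h import *
for n in ['scene','side']:
    o,s=shot(n,n+'0.png')
    print(n)
    for k in ['pin_knob','handle_grip','lever_tab','bar_edge','heater','tray_floor','rind_a_mid','jar_a','jam_jar','wedge_a']: rec(k,s,o,4 if k in('rind_a_mid','jar_a') else 2)
print(o['eef_pos'],np.round(o['tool_rot'],2),o['gripper_width'])
E
```

```text
pics
scene
pin_knob 0.53 [621. -34.  63.]
pin_knob 0.52 [483. 327.   7.]
handle_grip 0.84 [492. -71.  97.]
lever_tab 0.22 [ 380. -410.   69.]
bar_edge 0.84 [618. -36.  64.]
heater 0.86 [772. -23. 199.]
tray_floor 0.67 [484. 328.   6.]
rind_a_mid 0.56 [709. -94.  46.]
jar_a 0.82 [ 382. -411.   69.]
jar_a 0.74 [ 449. -316.   71.]
jam_jar 0.64 [ 699. -244.   71.]
wedge_a 0.58 [738. 179.  47.]
wedge_a 0.52 [697.  15.  43.]
side
pin_knob 0.58 [550.  38.  66.]
handle_grip 0.87 [493. -68.  91.]
lever_tab 0.65 [521. -61. 111.]
lever_tab 0.34 [ 458. -312.   60.]
bar_edge 0.65 [614. -38.  67.]
heater 0.75 [792.  -7. 185.]
heater 0.16 [ 456. -308.   62.]
tray_floor 0.84 [481. 329.   5.]
rind_a_mid 0.8 [719. -95.  45.]
jar_a 0.84 [ 457. -310.   61.]
jar_a 0.83 [ 393. -416.   56.]
jam_jar 0.79 [ 708. -238.   62.]
wedge_a 0.77 [735. 189.  50.]
wedge_a 0.39 [524. -59. 109.]
[ 286.68819881 -583.36074651  248.28924026] [[ 0.9   0.44 -0.  ]
 [ 0.44 -0.9  -0.  ]
 [-0.    0.   -1.  ]] 1.0052519169254281
```

View pics/scene0.png

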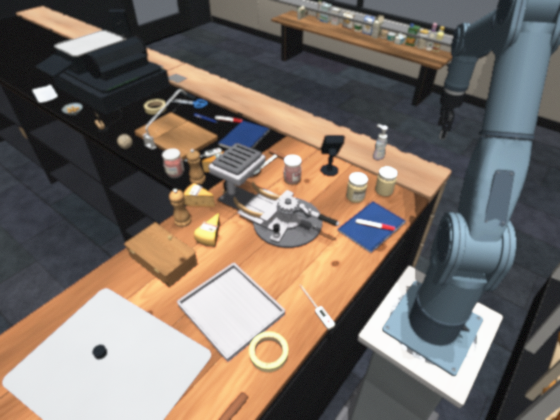

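View pics/side0.png

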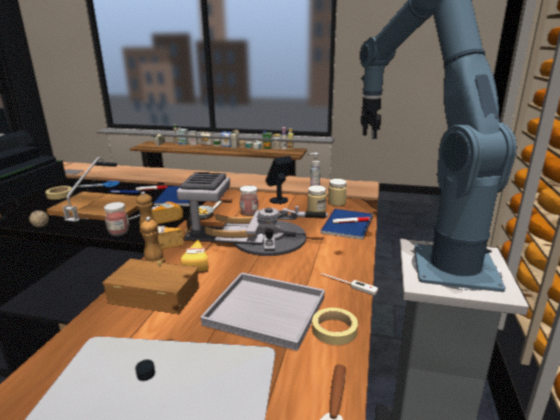

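```bash
python3 -m creep '{"translation": [[0.5,-0.48,-0.43],[0.5,-0.48,-0.43],[0.5,-0.48,-0.43],[0.5,-0.48,-0.43],[0.5,-0.48,-0.43],[0.5,-0.48,-0.43],[0.5,-0.48,-0.43],[0.5,-0.48,-0.43],[0.5,-0.48,-0.43],[0.5,-0.48,-0.43]], "yaw": [0.288,0.288,0.288,0.288,0.288,0.288,0.288,0.288,0.288,0.288], "grip": [-1,-1,-1,-1,-1,-1,-1,-1,-1,-1]}'
python3 -m creep '{"translation": [[0.24,-0.655,0],[0.24,-0.655,0],[0.24,-0.655,0],[0.24,-0.655,0],[0.24,-0.655,0],[0.24,-0.655,0],[0.24,-0.655,0],[0.24,-0.655,0],[0.24,-0.655,0],[0.24,-0.655,0]], "yaw": [0,0,0,0,0,0,0,0,0,0], "grip": [-1,-1,-1,-1,-1,-1,-1,-1,-1,-1]}'
python3 - <<'E'
from h import *
o,s=shot('wrist','w1.png')
print(np.round(o['eef_pos']),np.round(o['tool_rot'],2),np.round(o['qpos'],0),np.round(s['T_tool_cam'],2))
for k in ['pin_knob','handle_grip','lever_tab','bar_edge','heater','tray_floor','rind_a_mid','stand_axis']: rec(k,s,o,4)
E
```

```text
time_s: 1.93
eef_pos: [382.7, -321.6, 421.7]
tool_rot: [[1.0, 0.008, 0.003], [0.008, -1.0, -0.002], [0.003, 0.002, -1.0]]
ft_force: [-0.2, -0.4, -0.5]
gripper_width: 0.996
grasp_force: 0.0
time_s: 2.77
eef_pos: [476.0, -62.3, 419.5]
tool_rot: [[1.0, 0.002, -0.002], [0.002, -1.0, -0.001], [-0.002, 0.001, -1.0]]
ft_force: [-0.6, -0.5, -0.3]
gripper_width: 0.997
grasp_force: 0.0
[476. -62. 419.] [[ 1.  0. -0.]
 [ 0. -1. -0.]
 [-0.  0. -1.]] [ 17.   6. -16.  99.   2.  76. -90.] [[   0.     -0.95   -0.32   82.73]
 [   1.      0.      0.     -0.49]
 [  -0.     -0.32    0.95 -125.08]
 [   0.      0.      0.      1.  ]]
pin_knob 0.57 [550.  36.  75.]
pin_knob 0.45 [593. -65.  67.]
handle_grip 0.65 [517. -72.  99.]
lever_tab 0.63 [527. -68. 110.]
bar_edge 0.97 [624. -59.  64.]
bar_edge 0.58 [514. -80.  98.]
heater 0.67 [522. -65. 109.]
heater 0.22 [515. -73.  96.]
tray_floor 0.8 [482. 291.   6.]
tray_floor 0.67 [517. -74.  94.]
tray_floor 0.23 [551.  33.  75.]
rind_a_mid 0.74 [ 653. -110.   53.]
rind_a_mid 0.7 [ 400. -416.   75.]
rind_a_mid 0.65 [525. -66. 112.]
rind_a_mid 0.59 [569. -66.  30.]
stand_axis 0.64 [570. -65.  29.]
```

View pics/w1.png

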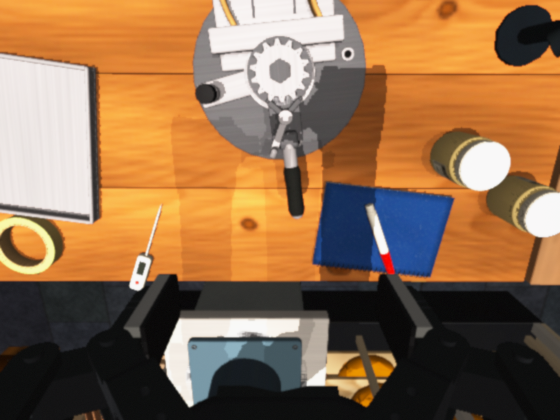

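Run:
```python
from h import *
o,s=shot('wrist')
for n,u,v,z in [('hub',280,70,110),('hub100',280,70,100),('plateL',193,72,14),('plateR',366,70,14),('plateB',280,159,14),('knob',207,92,76),('tab',274,152,128),('levpiv',286,116,115),('gripend',296,214,92),('gripstart',290,164,92),('rindL',228,12,53),('rindR',315,8,53),('trayBL',93,220,22),('trayTR',95,66,22),('barL',214,54,66),('barR',342,43,66)]:
    print(n,np.round(pix2z(u,v,z,s,o),0))
```

```text
hub [580. -63. 110.]
hub100 [580. -63. 100.]
plateL [581.  62.  14.]
plateR [ 585. -187.   14.]
plateB [456. -64.  14.]
knob [555.  31.  76.]
tab [486. -56. 128.]
levpiv [528. -70. 115.]
gripend [393. -87.  92.]
gripstart [464. -77.  92.]
rindL [651.   3.  53.]
rindR [ 656. -107.   53.]
trayBL [356. 239.  22.]
trayTR [588. 197.  22.]
barL [601.  21.  66.]
barR [ 614. -141.   66.]
```

```bash
python3 -m creep '{"translation": [[0.1975,-0.238,0.65],[0.1975,-0.238,0.65],[0.1975,-0.238,0.65],[0.1975,-0.238,0.65],[0.1975,-0.238,0.65],[0.1975,-0.238,0.65],[0.1975,-0.238,0.65],[0.1975,-0.238,0.65],[0.1975,-0.238,0.65],[0.1975,-0.238,0.65]], "yaw": [-0.167,-0.167,-0.167,-0.167,-0.167,-0.167,-0.167,-0.167,-0.167,-0.167], "grip": [-0.3,-0.3,-0.3,-0.3,-0.3,-0.3,-0.3,-0.3,-0.3,-0.3]}'
python3 - <<'E'
from h import *
o,s=shot('wrist','w2.png')
print(np.round(o['eef_pos'],1),o['gripper_width'])
for k in ['pin_knob']: rec(k,s,o,4)
E
```

```text
time_s: 4.1
eef_pos: [555.5, 34.5, 161.7]
tool_rot: [[0.965, 0.263, 0.001], [0.263, -0.965, -0.0], [0.001, 0.001, -1.0]]
ft_force: [0.3, 0.0, -0.1]
gripper_width: 0.651
grasp_force: 0.0
[555.5  34.5 161.7] 0.650699268276872
pin_knob 0.82 [558.  35.  77.]
```

View pics/w2.png

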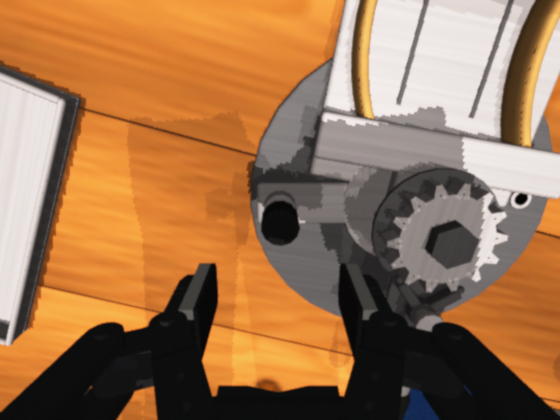

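```bash
python3 -m creep '{"translation": [[0.003,0,0.08],[0.003,0,0.16],[0.003,0,0.239],[0.003,0,0.239],[0.003,0,0.239],[0.003,0,0.239],[0.003,0,0.239],[0.003,0,0.239],[0.003,0,0.239],[0.003,0,0.239]], "yaw": [0,0,0,0,0,0,0,0,0,0], "grip": [-0.3,-0.3,-0.3,-0.3,-0.3,1,1,1,1,1]}'
python3 -m creep '{"translation": [[0,0,0],[0,0,0],[0,0,0],[0,0,-0.01],[0,0,-0.02],[0,0,-0.03],[0,0,-0.037],[0,0,-0.037],[0,0,-0.037],[0,0,-0.037]], "yaw": [0,0,0,0,0,0,0,0,0,0], "grip": [1,1,1,1,1,1,1,1,1,1]}'
```

```text
time_s: 5.03
eef_pos: [558.7, 33.9, 67.8]
tool_rot: [[0.965, 0.262, 0.006], [0.262, -0.965, -0.002], [0.005, 0.003, -1.0]]
ft_force: [-0.5, -4.1, 9.1]
gripper_width: 0.288
grasp_force: 58.6
time_s: 5.87
eef_pos: [557.7, 33.7, 80.5]
tool_rot: [[0.965, 0.263, 0.004], [0.263, -0.965, -0.002], [0.003, 0.002, -1.0]]
ft_force: [4.6, -5.1, -8.7]
gripper_width: 0.284
grasp_force: 59.2
```

```bash
cat > arc.py <<'E'
import sys,numpy as np
from cell import env
# arc.py cx cy total_deg nrows : rows around centre, in current tool axes
cx,cy,tot,n=map(float,sys.argv[1:5]); n=int(n)
o=env.get_obs(); p=np.array(o['eef_pos'])[:2]; R=np.array(o['tool_rot'])[:2,:2]; c=np.array([cx,cy])
v=p-c; print('r,ang,toolx',np.hypot(*v),np.degrees(np.arctan2(v[1],v[0])),np.degrees(np.arctan2(R[1,0],R[0,0])))
for i in range(1,n+1):
    a=np.radians(tot*i/n); M=np.array([[np.cos(a),-np.sin(a)],[np.sin(a),np.cos(a)]])
    print(np.round(R.T@(M@v-v)/400,3).tolist(), round(-tot*i/n/90,3))
E
python3 arc.py 581 -63 44 10
```

```text
r,ang,toolx 99.48762669003739 103.53132467699106 15.248508720845807
[-0.019, 0.0] -0.049
[-0.038, 0.002] -0.098
[-0.057, 0.005] -0.147
[-0.076, 0.009] -0.196
[-0.094, 0.015] -0.244
[-0.111, 0.023] -0.293
[-0.128, 0.031] -0.342
[-0.145, 0.041] -0.391
[-0.16, 0.052] -0.44
[-0.175, 0.065] -0.489
```

```bash
python3 -m creep '{"translation": [[-0.019,0,-0.004],[-0.038,0.002,-0.004],[-0.057,0.005,-0.004],[-0.076,0.009,-0.004],[-0.094,0.015,-0.004],[-0.111,0.023,-0.004],[-0.128,0.031,-0.004],[-0.145,0.041,-0.004],[-0.16,0.052,-0.004],[-0.175,0.065,-0.004]], "yaw": [-0.049,-0.098,-0.147,-0.196,-0.244,-0.293,-0.342,-0.391,-0.44,-0.489], "grip": [1,1,1,1,1,1,1,1,1,1]}'
python3 arc.py 581 -63 42 10
python3 - <<'E'
from h import *
o,s=shot('side','s1.png')
for k in ['pin_knob','handle_grip']: rec(k,s,o,2)
E
```

```text
time_s: 6.7
eef_pos: [496.1, -8.4, 81.9]
tool_rot: [[0.508, 0.861, 0.002], [0.861, -0.508, 0.0], [0.001, 0.002, -1.0]]
ft_force: [2.8, 0.1, -7.6]
gripper_width: 0.284
grasp_force: 59.4
r,ang,toolx 100.98260888546247 147.26096496530988 59.484206822872466
[-0.019, -0.0] -0.047
[-0.037, 0.001] -0.093
[-0.055, 0.004] -0.14
[-0.073, 0.008] -0.187
[-0.091, 0.013] -0.233
[-0.108, 0.02] -0.28
[-0.125, 0.028] -0.327
[-0.141, 0.037] -0.373
[-0.157, 0.047] -0.42
[-0.171, 0.058] -0.467
handle_grip 0.51 [544. -61.  85.]
```

```bash
python3 -m creep '{"translation": [[-0.019,0,0],[-0.037,0.001,0],[-0.055,0.004,0],[-0.073,0.008,0],[-0.091,0.013,0],[-0.108,0.02,0],[-0.125,0.028,0],[-0.141,0.037,0],[-0.157,0.047,0],[-0.171,0.058,0]], "yaw": [-0.047,-0.093,-0.14,-0.187,-0.233,-0.28,-0.327,-0.373,-0.42,-0.467], "grip": [1,1,1,1,1,1,1,1,1,1]}'
python3 arc.py 581 -63 5 5
python3 - <<'E'
from h import *
o,s=shot('wrist','w3.png')
o,s=shot('scene','sc1.png')
E
```

```text
time_s: 7.68
eef_pos: [480.1, -78.1, 81.2]
tool_rot: [[-0.197, 0.98, -0.001], [0.98, 0.197, 0.001], [0.001, -0.001, -1.0]]
ft_force: [0.8, 1.5, -8.2]
gripper_width: 0.286
grasp_force: 59.5
r,ang,toolx 101.98490398606035 -171.51158710775286 101.38446685047016
[-0.004, -0.0] -0.011
[-0.009, -0.0] -0.022
[-0.013, -0.0] -0.033
[-0.018, -0.0] -0.044
[-0.022, -0.0] -0.056
```

View pics/w3.png

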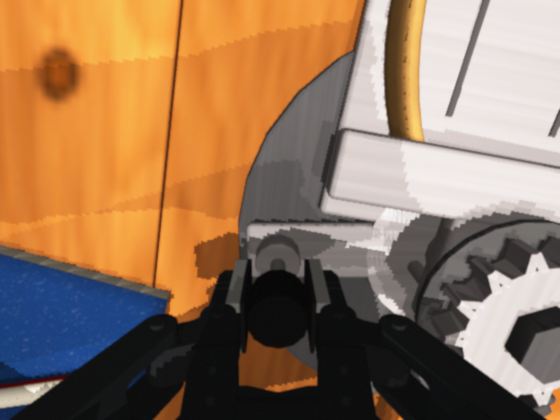

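```bash
python3 -m creep '{"translation": [[-0.006,0,0],[-0.012,0,0],[-0.014,0,0.005],[-0.014,0,0.01],[-0.014,0,0.015],[-0.014,0,0.015],[-0.014,0,0.015]], "yaw": [-0.015,-0.03,-0.035,-0.035,-0.035,-0.035,-0.035], "grip": [1,1,1,1,1,1,1]}'
python3 -m creep '{"translation": [[-0.003,0,0],[-0.006,0,0],[-0.006,0,0]], "yaw": [-0.01,-0.016,-0.016], "grip": [1,1,1]}'
python3 -m creep '{"translation": [[-0.003,0,0.002],[-0.003,0,0.003],[-0.003,0,0.003]], "yaw": [-0.01,-0.01,-0.01], "grip": [1,1,1]}'
```

```text
time_s: 8.37
eef_pos: [481.2, -84.1, 74.9]
tool_rot: [[-0.25, 0.968, -0.001], [0.968, 0.25, -0.0], [0.0, -0.001, -1.0]]
ft_force: [-1.0, 1.1, -7.5]
gripper_width: 0.28
grasp_force: 59.7
time_s: 8.62
eef_pos: [481.8, -86.7, 75.0]
tool_rot: [[-0.275, 0.961, -0.001], [0.961, 0.275, -0.0], [0.0, -0.001, -1.0]]
ft_force: [-2.1, -0.2, -7.3]
gripper_width: 0.288
grasp_force: 43.6
time_s: 8.87
eef_pos: [481.8, -87.1, 73.8]
tool_rot: [[-0.29, 0.957, -0.001], [0.957, 0.29, 0.001], [0.001, -0.001, -1.0]]
ft_force: [-2.6, 3.3, -4.2]
gripper_width: 0.286
grasp_force: 60.9
```

```bash
python3 -m creep '{"translation": [[0,0,0.005],[0,0,0.005],[0,0,0.005]], "yaw": [0,0,0], "grip": [1,1,1]}'
python3 -m creep '{"translation": [[-0.002,0,0],[-0.004,0,0.0],[-0.004,0,0]], "yaw": [-0.01,-0.01,-0.01], "grip": [1,1,1]}'
```

```text
time_s: 9.12
eef_pos: [481.8, -87.0, 71.4]
tool_rot: [[-0.289, 0.957, -0.001], [0.957, 0.289, 0.001], [0.002, -0.001, -1.0]]
ft_force: [-1.7, 5.3, -10.9]
gripper_width: 0.283
grasp_force: 60.1
time_s: 9.37
eef_pos: [481.8, -87.2, 71.4]
tool_rot: [[-0.304, 0.953, -0.002], [0.953, 0.304, 0.003], [0.003, -0.001, -1.0]]
ft_force: [-4.7, 7.9, -10.6]
gripper_width: 0.279
grasp_force: 60.2
```

```bash
python3 -m creep '{"translation": [[0.004,0,0.003],[0.004,0,0.006],[0.004,0,0.009],[0.004,0,0.013],[0.004,0,0.013],[0.004,0,0.013]], "yaw": [0,0,0,0,0,0], "grip": [1,1,1,1,1,1]}'
python3 -m creep '{"translation": [[0,0,0],[0,0,0],[0,0,0],[0,0,0]], "yaw": [0,0,0,0], "grip": [-0.1,-0.1,-0.1,-0.1]}'
```

```text
time_s: 9.87
eef_pos: [481.9, -87.0, 67.8]
tool_rot: [[-0.303, 0.953, -0.001], [0.953, 0.303, -0.0], [0.0, -0.001, -1.0]]
ft_force: [-9.3, 4.3, 10.2]
gripper_width: 0.281
grasp_force: 62.5
time_s: 10.2
eef_pos: [483.8, -88.2, 67.2]
tool_rot: [[-0.304, 0.953, 0.002], [0.953, 0.304, -0.001], [-0.001, 0.002, -1.0]]
ft_force: [-0.7, 0.0, 0.4]
gripper_width: 0.547
grasp_force: 0.0
```

```bash
python3 -m creep '{"translation": [[0,0,-0.1],[0,0,-0.2],[0,0,-0.3],[0,0,-0.4],[0,0,-0.5],[-0.1,0,-0.5],[-0.2,0,-0.5],[-0.2,0,-0.5],[-0.2,0,-0.5]], "yaw": [0,0,0,0,0,0.033,0.033,0.033,0.033], "grip": [-0.1,-0.1,-0.1,1,1,1,1,1,1]}'
python3 - <<'E'
from h import *
o,s=shot('wrist','w4.png')
print(np.round(o['eef_pos']),o['gripper_width'])
for k in ['pin_knob','handle_grip','lever_tab','bar_edge','rind_a_mid','jam_jar','tray_floor']: rec(k,s,o,3)
o,s=shot('side','s2.png')
for k in ['pin_knob','handle_grip','lever_tab','tray_floor']: rec(k,s,o,3)
E
```

```text
time_s: 10.95
eef_pos: [507.1, -166.8, 266.7]
tool_rot: [[-0.25, 0.968, 0.001], [0.968, 0.25, -0.001], [-0.001, 0.001, -1.0]]
ft_force: [0.5, 0.1, -0.0]
gripper_width: 0.003
grasp_force: 0.0
[ 507. -167.  267.] 0.0029791166854985177
pin_knob 0.71 [486. -90.  75.]
handle_grip 0.81 [ 585. -123.  102.]
handle_grip 0.48 [562. -18.  68.]
lever_tab 0.62 [ 580. -119.  112.]
bar_edge 0.69 [564. -18.  66.]
rind_a_mid 0.7 [620.  16.  51.]
jam_jar 0.89 [ 701. -249.   92.]
jam_jar 0.6 [519.  -2.  56.]
tray_floor 0.28 [576. -66.  97.]
pin_knob 0.55 [479. -86.  67.]
pin_knob 0.28 [580. -53.  99.]
handle_grip 0.47 [ 584. -118.   94.]
lever_tab 0.6 [ 580. -119.  111.]
tray_floor 0.9 [481. 328.   4.]
tray_floor 0.39 [ 580. -122.  112.]
```

View pics/w4.png

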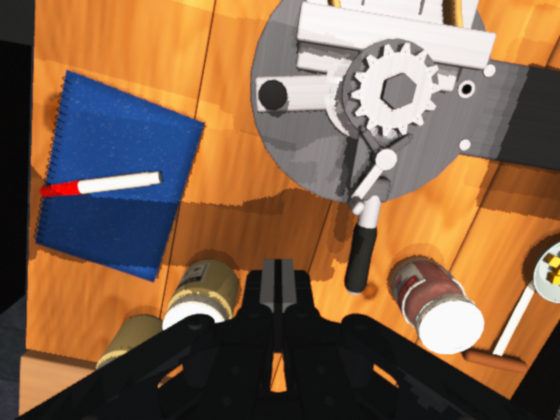

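Run:
```python
from h import *
o,s=shot('wrist')
for n,u,v,z in [('hub',400,90,110),('knob',271,94,78),('tabtip',359,208,128),('levpiv',386,160,115),('gripend',356,290,92),('gripstart',369,224,92),('barL',297,36,66),('barR',492,64,66),('hole',467,89,14),('jamtop',451,325,102)]:
    print(n,np.round(pix2z(u,v,z,s,o),0))
```

```text
hub [577. -60. 110.]
knob [481. -89.  78.]
tabtip [ 572. -155.  128.]
levpiv [ 584. -113.  115.]
gripend [ 610. -247.   92.]
gripstart [ 598. -177.   92.]
barL [490. -38.  66.]
barR [661. -15.  66.]
hole [675. -33.  14.]
jamtop [ 711. -256.  102.]
```

```bash
python3 -m creep '{"translation": [[0,0.086,0.1],[0,0.086,0.2],[0,0.086,0.3],[0,0.086,0.352],[0,0.086,0.352],[0,0.086,0.352]], "yaw": [0.06,0.06,0.06,0.06,0.06,0.06], "grip": [1,1,1,1,1,1]}'
python3 -m creep '{"translation": [[0,0.02,0],[0,0.04,0],[0,0.06,0],[0,0.08,0],[0,0.1,0],[0,0.12,0],[0,0.12,0]], "yaw": [0,0,0,0,0,0,0], "grip": [1,1,1,1,1,1,1]}'
```

```text
time_s: 12.15
eef_pos: [539.4, -154.8, 125.4]
tool_rot: [[-0.163, 0.987, -0.002], [0.987, 0.163, 0.001], [0.001, -0.002, -1.0]]
ft_force: [0.8, -0.4, 0.7]
gripper_width: 0.002
grasp_force: 0.0
time_s: 12.73
eef_pos: [589.5, -146.7, 126.3]
tool_rot: [[-0.163, 0.987, 0.002], [0.987, 0.163, 0.001], [0.0, 0.002, -1.0]]
ft_force: [0.5, 0.7, -0.5]
gripper_width: -0.001
grasp_force: 0.0
```

```bash
python3 -m creep '{"translation": [[0,0,-0.1],[0,0,-0.2],[-0.05,0,-0.3],[-0.1,0,-0.3],[-0.1,0,-0.3]], "yaw": [0,0,0,0,0], "grip": [1,1,1,1,1]}'
python3 - <<'E'
from h import *
o,s=shot('wrist','w5.png')
print(np.round(o['eef_pos']))
for k in ['handle_grip','lever_tab','pin_knob']: rec(k,s,o,2)
E
```

```text
time_s: 13.15
eef_pos: [596.0, -192.0, 249.0]
tool_rot: [[-0.157, 0.988, 0.006], [0.988, 0.157, -0.004], [-0.005, 0.005, -1.0]]
ft_force: [0.3, -0.5, -1.1]
gripper_width: 0.0
grasp_force: 0.0
[ 596. -192.  249.]
lever_tab 0.8 [ 592. -122.  109.]
pin_knob 0.8 [490. -92.  75.]
```

View pics/w5.png

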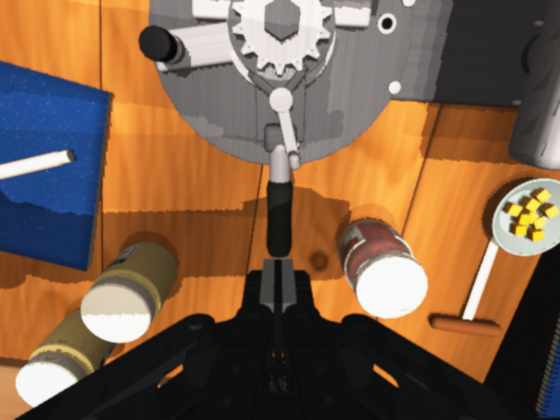

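```bash
python3 -m creep '{"translation": [[0.11,-0.035,0],[0.11,-0.035,0.1],[0.11,-0.035,0.2],[0.11,-0.035,0.307],[0.11,-0.035,0.307],[0.11,0,0.307],[0.11,0.02,0.307],[0.11,0.036,0.307],[0.11,0.036,0.307],[0.11,0.036,0.307]], "yaw": [0,0,0,0,0,0,0,0,0,0], "grip": [1,1,1,1,1,1,1,1,1,1]}'
python3 -m creep '{"translation": [[0,-0.02,0],[0,-0.02,-0.1],[0,-0.02,-0.2],[-0.05,0,-0.3],[-0.1,0,-0.3],[-0.1,0,-0.3]], "yaw": [0,0,0,0,0,0], "grip": [1,1,1,1,1,1]}'
python3 - <<'E'
from h import *
o,s=shot('wrist','w6.png')
print(np.round(o['eef_pos']))
for k in ['handle_grip','lever_tab','pin_knob']: rec(k,s,o,2)
cv2.imwrite('pics/w6c.png',cv2.cvtColor(s['frame'][0:330,100:500],cv2.COLOR_RGB2BGR))
E
```

```text
time_s: 14.18
eef_pos: [601.6, -140.7, 124.2]
tool_rot: [[-0.163, 0.987, 0.001], [0.987, 0.163, -0.0], [-0.0, 0.001, -1.0]]
ft_force: [-0.3, 0.5, -0.2]
gripper_width: -0.003
grasp_force: 0.0
time_s: 14.68
eef_pos: [608.4, -186.4, 246.3]
tool_rot: [[-0.156, 0.988, 0.005], [0.988, 0.156, -0.005], [-0.006, 0.004, -1.0]]
ft_force: [-0.1, -0.8, -0.6]
gripper_width: 0.002
grasp_force: 0.0
[ 608. -186.  246.]
handle_grip 0.69 [ 597. -131.   98.]
lever_tab 0.62 [ 593. -121.  111.]
pin_knob 0.86 [485. -91.  73.]
```

View pics/w6c.png

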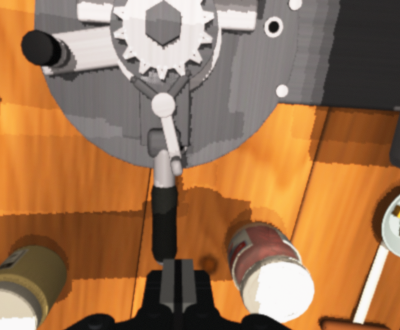

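Run:
```python
from h import *
o,s=shot('wrist')
P={}
for n,u,v,z in [('piv',263,104,112),('tab',277,166,128),('tabbase',274,158,106),('g1',263,190,103),('g2',264,255,103),('hub',262,27,110)]:
    P[n]=pix2z(u,v,z,s,o); print(n,np.round(P[n],0))
a=lambda p,q:np.degrees(np.arctan2(*(P[q]-P[p])[1::-1]))
print(a('piv','tab'),a('piv','tabbase'),a('g1','g2'),a('hub','g2'))
```

```text
piv [ 584. -109.  112.]
tab [ 600. -148.  128.]
tabbase [ 598. -147.  106.]
g1 [ 593. -175.  103.]
g2 [ 603. -231.  103.]
hub [575. -60. 110.]
-66.98524376670174 -69.75949117707913 -80.50797019692403 -80.9512634548987
```

```bash
python3 -m creep '{"translation": [[0.075,-0.062,0],[0.075,-0.062,0.1],[0.075,-0.062,0.2],[0.075,-0.062,0.303],[0.075,-0.062,0.303],[0.074,-0.03,0.303],[0.073,-0.01,0.303],[0.072,0.008,0.303],[0.072,0.008,0.303]], "yaw": [0,0,0,0,0,0,0,0,0], "grip": [1,1,1,1,1,1,1,1,1]}'
python3 -m creep '{"translation": [[0,-0.02,0],[0,-0.02,-0.1],[0,-0.02,-0.2],[-0.05,0,-0.3],[-0.1,0,-0.3],[-0.1,0,-0.3]], "yaw": [0,0,0,0,0,0], "grip": [1,1,1,1,1,1]}'
python3 - <<'E'
from h import *
o,s=shot('wrist','w7.png')
print(np.round(o['eef_pos']))
for k in ['handle_grip','lever_tab','pin_knob']: rec(k,s,o,2)
cv2.imwrite('pics/w7c.png',cv2.resize(cv2.cvtColor(s['frame'][50:280,180:380],cv2.COLOR_RGB2BGR),None,fx=2,fy=2))
E
```

```text
time_s: 15.68
eef_pos: [606.0, -149.8, 121.4]
tool_rot: [[-0.164, 0.986, -0.001], [0.986, 0.164, 0.002], [0.002, -0.001, -1.0]]
ft_force: [-2.0, 1.3, -0.4]
gripper_width: 0.001
grasp_force: 0.6
time_s: 16.18
eef_pos: [614.2, -197.3, 245.6]
tool_rot: [[-0.156, 0.988, 0.007], [0.988, 0.156, -0.006], [-0.007, 0.006, -1.0]]
ft_force: [-0.7, -1.3, -0.2]
gripper_width: 0.001
grasp_force: 0.0
[ 614. -197.  246.]
handle_grip 0.72 [ 605. -128.  100.]
lever_tab 0.63 [ 601. -118.  109.]
pin_knob 0.91 [485. -89.  75.]
```

View pics/w7c.png

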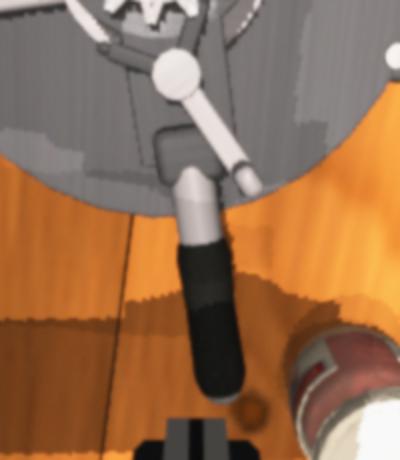

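Run:
```python
from h import *
o,s=shot('wrist')
C=np.array([580,-62])
for n,u,v,z in [('g1',180+205/2,50+245/2,103),('g2',180+226/2,50+385/2,103)]:
    p=pix2z(u,v,z,s,o)[:2]; d=p-C; print(n,np.round(p),np.hypot(*d),np.degrees(np.arctan2(d[1],d[0])))
a=np.radians(float(-78)); 
for a in (-80,-78,-76):
    t=C+155*np.array([np.cos(np.radians(a)),np.sin(np.radians(a))]); R=np.array(o['tool_rot'])
    e=R.T@np.array([*(t-np.array(o['eef_pos'])[:2]),92-o['eef_pos'][2]]); print(a,t,np.round(e/400,3),'yaw to',a+180, 'now',np.degrees(np.arctan2(R[1,0],R[0,0])))
```

```text
g1 [ 612. -168.] 111.090585562868 -73.4708159377646
g2 [ 630. -226.] 171.59475975620302 -72.94274947346155
-80 [ 606.91546754 -214.64520172] [-0.058 -0.021  0.374] yaw to 100 now 99.37994182226109
-78 [ 612.22631208 -213.61287811] [-0.057 -0.008  0.374] yaw to 102 now 99.37994182226109
-76 [ 617.49789382 -212.39583757] [-0.057  0.006  0.374] yaw to 104 now 99.37994182226109
```

```bash
python3 -m creep '{"translation": [[-0.056,0.026,0],[-0.056,0.026,0.1],[-0.056,0.026,0.2],[-0.056,0.026,0.3],[-0.056,0.026,0.374],[-0.056,0.026,0.374],[-0.056,0.026,0.374],[-0.056,0.026,0.374],[-0.056,0.026,0.374]], "yaw": [-0.084,-0.084,-0.084,-0.084,-0.084,-0.084,-0.084,-0.084,-0.084], "grip": [-0.2,-0.2,-0.2,-0.2,-0.2,-0.2,0.2,0.2,0.2]}'
python3 arc.py 580 -62 -58 10
```

```text
time_s: 17.18
eef_pos: [628.2, -211.3, 95.1]
tool_rot: [[-0.291, 0.957, 0.004], [0.957, 0.291, -0.001], [-0.002, 0.004, -1.0]]
ft_force: [0.0, -0.2, 0.4]
gripper_width: 0.399
grasp_force: 0.0
r,ang,toolx 156.92987536034155 -72.10650785000108 106.91996301991456
[0.001, -0.04] 0.064
[0.007, -0.079] 0.129
[0.016, -0.118] 0.193
[0.029, -0.155] 0.258
[0.046, -0.191] 0.322
[0.066, -0.225] 0.387
[0.09, -0.257] 0.451
[0.117, -0.286] 0.516
[0.147, -0.313] 0.58
[0.179, -0.336] 0.644
```

```bash
python3 -m creep '{"translation": [[0.001,-0.04,0.004],[0.007,-0.079,0.004],[0.016,-0.118,0.004],[0.029,-0.155,0.004],[0.046,-0.191,0.004],[0.066,-0.225,0.004],[0.09,-0.257,0.004],[0.117,-0.286,0.004],[0.147,-0.313,0.004],[0.179,-0.336,0.004]], "yaw": [0.064,0.129,0.193,0.258,0.322,0.387,0.451,0.516,0.58,0.644], "grip": [0.2,0.2,0.2,0.2,0.2,0.2,0.2,0.2,0.2,0.2]}'
python3 arc.py 580 -62 62 10
python3 - <<'E'
from h import *
o,s=shot('side','s3.png')
for k in ['handle_grip']: rec(k,s,o,2)
cv2.imwrite('pics/s3c.png',cv2.resize(cv2.cvtColor(s['frame'][150:280,180:360],cv2.COLOR_RGB2BGR),None,fx=4,fy=4))
E
```

```text
time_s: 18.02
eef_pos: [478.9, -182.6, 93.3]
tool_rot: [[0.661, 0.751, 0.006], [0.751, -0.661, -0.002], [0.003, 0.006, -1.0]]
ft_force: [2.1, -1.1, 1.4]
gripper_width: 0.402
grasp_force: 1.1
r,ang,toolx 157.3494515300026 -129.9733201591536 48.64057095642319
[0.003, 0.042] -0.069
[0.011, 0.084] -0.138
[0.024, 0.125] -0.207
[0.04, 0.164] -0.276
[0.061, 0.201] -0.344
[0.086, 0.236] -0.413
[0.114, 0.268] -0.482
[0.146, 0.296] -0.551
[0.18, 0.321] -0.62
[0.217, 0.342] -0.689
handle_grip 0.72 [ 537. -117.   93.]
```

View pics/s3c.png

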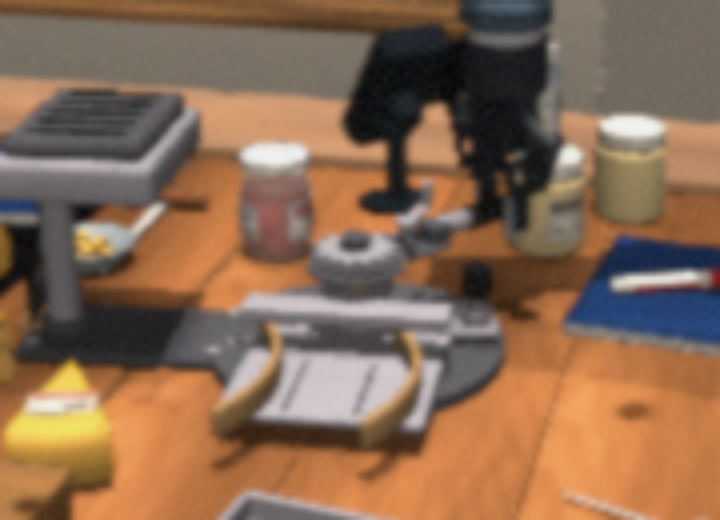

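```bash
python3 -m creep '{"translation": [[0.003,0.042,0],[0.011,0.084,0],[0.024,0.125,0],[0.04,0.164,0],[0.061,0.201,0],[0.086,0.236,0],[0.114,0.268,0],[0.146,0.296,0],[0.18,0.321,0],[0.217,0.342,0]], "yaw": [-0.069,-0.138,-0.207,-0.276,-0.344,-0.413,-0.482,-0.551,-0.62,-0.689], "grip": [0.2,0.2,0.2,0.2,0.2,0.2,0.2,0.2,0.2,0.2]}'
python3 arc.py 580 -62 -62 10
python3 - <<'E'
from h import *
o,s=shot('side','s4.png')
for k in ['handle_grip','jam_jar']: rec(k,s,o,2)
E
```

```text
time_s: 18.95
eef_pos: [637.1, -208.8, 91.5]
tool_rot: [[-0.363, 0.932, -0.002], [0.932, 0.363, -0.002], [-0.001, -0.003, -1.0]]
ft_force: [-5.2, 0.3, 2.4]
gripper_width: 0.401
grasp_force: 2.7
r,ang,toolx 157.5088660714968 -68.73876051755654 111.29837958606764
[0.002, -0.043] 0.069
[0.009, -0.085] 0.138
[0.021, -0.126] 0.207
[0.036, -0.165] 0.276
[0.056, -0.203] 0.344
[0.08, -0.238] 0.413
[0.108, -0.27] 0.482
[0.139, -0.3] 0.551
[0.173, -0.326] 0.62
[0.209, -0.348] 0.689
handle_grip 0.75 [ 603. -116.   98.]
jam_jar 0.58 [ 709. -238.   60.]
```

```bash
python3 -m creep '{"translation": [[0.002,-0.043,0],[0.009,-0.085,0],[0.021,-0.126,0],[0.036,-0.165,0],[0.056,-0.203,0],[0.08,-0.238,0],[0.108,-0.27,0],[0.139,-0.3,0],[0.173,-0.326,0],[0.209,-0.348,0]], "yaw": [0.069,0.138,0.207,0.276,0.344,0.413,0.482,0.551,0.62,0.689], "grip": [0.2,0.2,0.2,0.2,0.2,0.2,0.2,0.2,0.2,0.2]}'
python3 -m creep '{"translation": [[0.003,0.042,0],[0.011,0.084,0],[0.024,0.125,0],[0.04,0.164,0],[0.061,0.201,0],[0.086,0.236,0],[0.114,0.268,0],[0.146,0.296,0],[0.18,0.321,0],[0.217,0.342,0]], "yaw": [-0.069,-0.138,-0.207,-0.276,-0.344,-0.413,-0.482,-0.551,-0.62,-0.689], "grip": [0.2,0.2,0.2,0.2,0.2,0.2,0.2,0.2,0.2,0.2]}'
python3 arc.py 580 -62 -62 1
python3 - <<'E'
from h import *
o,s=shot('side','s5.png')
for k in ['handle_grip','jam_jar']: rec(k,s,o,2)
a,b=[cv2.imread(f'pics/{n}.png')[205:255,220:310] for n in('s3','s5')]
cv2.imwrite('pics/cmp.png',cv2.resize(np.vstack([a,b]),None,fx=6,fy=6,interpolation=cv2.INTER_CUBIC))
E
```

```text
time_s: 19.93
eef_pos: [477.1, -179.3, 91.8]
tool_rot: [[0.664, 0.748, 0.003], [0.748, -0.664, -0.001], [0.001, 0.003, -1.0]]
ft_force: [1.2, -1.3, -0.3]
gripper_width: 0.399
grasp_force: 1.0
time_s: 20.77
eef_pos: [635.9, -206.6, 90.9]
tool_rot: [[-0.358, 0.934, -0.003], [0.934, 0.357, -0.004], [-0.003, -0.004, -1.0]]
ft_force: [-3.9, -4.5, 1.2]
gripper_width: 0.401
grasp_force: 2.9
r,ang,toolx 155.01968697000797 -68.85955968674457 110.94740455629798
[0.204, -0.343] 0.689
handle_grip 0.71 [ 601. -116.   96.]
jam_jar 0.79 [ 711. -234.   58.]
jam_jar 0.17 [582. -52. 103.]
```

View pics/cmp.png

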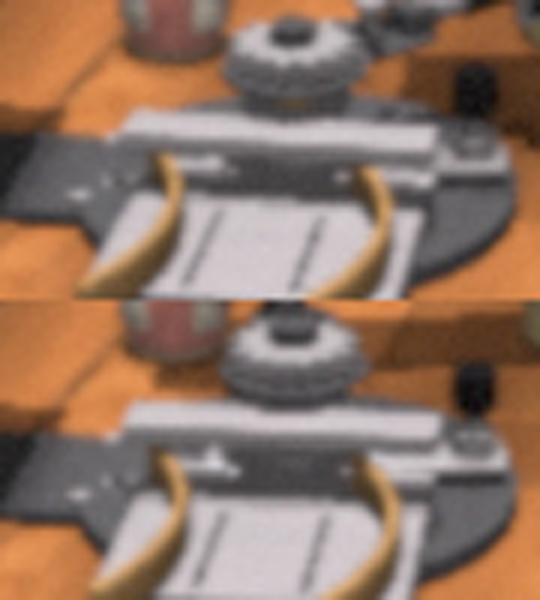

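```bash
python3 -m creep '{"translation": [[0.002,-0.043,0],[0.009,-0.085,0],[0.021,-0.126,0],[0.036,-0.165,0],[0.056,-0.203,0],[0.08,-0.238,0],[0.108,-0.27,0],[0.139,-0.3,0],[0.173,-0.326,0],[0.209,-0.348,0]], "yaw": [0.069,0.138,0.207,0.276,0.344,0.413,0.482,0.551,0.62,0.689], "grip": [0.2,0.2,0.2,0.2,0.2,0.2,0.2,0.2,0.2,0.2]}'
python3 -m creep '{"translation": [[0.003,0.042,0],[0.011,0.084,0],[0.024,0.125,0],[0.04,0.164,0],[0.061,0.201,0],[0.086,0.236,0],[0.114,0.268,0],[0.146,0.296,0],[0.18,0.321,0],[0.217,0.342,0]], "yaw": [-0.069,-0.138,-0.207,-0.276,-0.344,-0.413,-0.482,-0.551,-0.62,-0.689], "grip": [0.2,0.2,0.2,0.2,0.2,0.2,0.2,0.2,0.2,0.2]}'
python3 - <<'E'
from h import *
o,s=shot('side','s6.png')
K=np.array(s['mtx']);T=np.linalg.inv(np.array(s['extrinsics']))
def pr(p):
    q=K@(T@np.append(p,1))[:3]; return q[:2]/q[2]
print('px per 10mm',pr([576,-20,76])-pr([576,-20,66]), 'barcol',pr([576,-2,60]))
g=[cv2.cvtColor(cv2.imread(f'pics/{n}.png'),cv2.COLOR_BGR2GRAY).astype(np.float32) for n in('s3','s4','s5','s6')]
# bar front strip between rinds: vertical phase correlation
u,v=pr([576,-2,60]).astype(int)
for x in g[1:]:
    best=[]
    for c in range(u-12,u+16,7):
        A=g[0][v-14:v+14,c-3:c+4].mean(1); B=x[v-14:v+14,c-3:c+4].mean(1)
        # position of strongest bright->dark edge (lower front edge), subpixel
        e=[]
        for w in(A,B):
            d=-np.diff(w); i=int(np.argmax(d[8:20]))+8; y0,y1,y2=d[i-1:i+2]; e.append(i+0.5*(y0-y2)/(y0-2*y1+y2+1e-6))
        best.append(round(e[1]-e[0],2))
    print(best)
E
```

```text
time_s: 21.75
eef_pos: [477.0, -174.6, 91.7]
tool_rot: [[0.665, 0.746, 0.004], [0.746, -0.665, -0.0], [0.002, 0.003, -1.0]]
ft_force: [3.0, 0.3, -0.5]
gripper_width: 0.394
grasp_force: 1.0
time_s: 22.58
eef_pos: [635.3, -202.5, 90.4]
tool_rot: [[-0.356, 0.935, -0.004], [0.935, 0.356, -0.004], [-0.002, -0.005, -1.0]]
ft_force: [-5.3, -5.3, 0.2]
gripper_width: 0.399
grasp_force: 3.0
px per 10mm [-0.073197  -2.8290373] barcol [264.68717859 230.42486831]
[np.float32(-0.93), np.float32(-0.51), np.float32(-0.9), np.float32(-1.02)]
[np.float32(-1.9), np.float32(-1.4), np.float32(-1.86), np.float32(-1.98)]
[np.float32(-2.92), np.float32(-2.38), np.float32(-2.89), np.float32(-2.99)]
```

```bash
python3 -m creep '{"translation": [[0,-0.02,0],[0,-0.02,-0.1],[0,-0.02,-0.2],[0,-0.02,-0.3],[0,-0.02,-0.4],[0,-0.02,-0.525],[0,-0.02,-0.525],[0,-0.02,-0.525]], "yaw": [0,0,0,0,0,0,0,0], "grip": [-0.2,-0.2,-0.2,-0.2,-0.5,-0.5,-0.5,-0.5]}'
python3 -m creep '{"translation": [[0.63,0.073,0],[0.63,0.073,0],[0.63,0.073,0],[0.63,0.073,0],[0.63,0.073,0],[0.63,0.073,0],[0.63,0.073,0],[0.63,0.073,0],[0.63,0.073,0]], "yaw": [0.178,0.178,0.178,0.178,0.178,0.178,0.178,0.178,0.178], "grip": [-0.5,-0.5,-0.5,-0.5,-0.5,-0.5,-0.5,-0.5,-0.5]}'
python3 - <<'E'
from h import *
o,s=shot('wrist','w8.png')
print(np.round(o['eef_pos']))
for k in ['rind_a_mid','tray_floor','bar_edge','wedge_a']: rec(k,s,o,4)
E
```

```text
time_s: 23.3
eef_pos: [630.8, -201.4, 305.1]
tool_rot: [[-0.353, 0.936, 0.007], [0.936, 0.353, -0.002], [-0.004, 0.006, -1.0]]
ft_force: [-0.7, -0.3, -1.4]
gripper_width: 0.748
grasp_force: 0.0
time_s: 24.05
eef_pos: [566.2, 43.3, 299.4]
tool_rot: [[-0.084, 0.996, -0.002], [0.996, 0.084, -0.001], [-0.001, -0.002, -1.0]]
ft_force: [0.3, -0.7, -0.3]
gripper_width: 0.751
grasp_force: 0.0
[566.  43. 299.]
rind_a_mid 0.96 [609.  84.  55.]
rind_a_mid 0.21 [ 607. -121.   99.]
tray_floor 0.78 [568. 209.  23.]
bar_edge 0.92 [575. -17.  74.]
wedge_a 0.97 [738. 166.  50.]
```

View pics/w8.png

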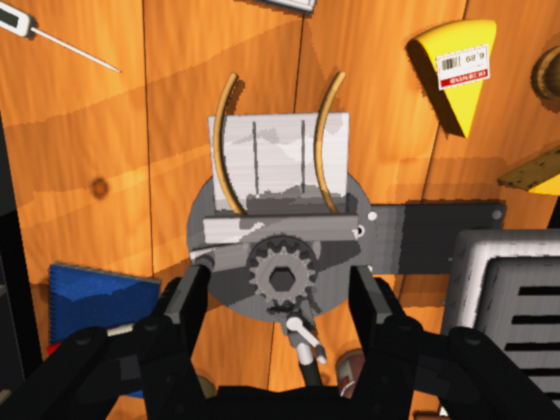

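Run:
```python
from h import *
o,s=shot('wrist')
R=np.array(o['tool_rot'])
for n,u,v,z in [('Ltop',235,76,53),('Lmid',219.5,145,53),('L130',221,130,53),('Lbot',238,210,53),('Rtop',341,73,53),('Rmid',319,145,53),('R130',320,130,53),('Rbot',334,208,53)]:
    p=pix2z(u,v,z,s,o); e=R.T@(p-o['eef_pos']); print(n,np.round(p,0),np.round(e[:2]/400,3))
o,s=shot('scene','sc2.png')
rec('tray_floor',s,o); o,s=shot('side'); rec('tray_floor',s,o)
```

```text
Ltop [516. 134.  53.] [ 0.239 -0.109]
Lmid [502.  64.  53.] [ 0.066 -0.157]
L130 [504.  80.  53.] [ 0.105 -0.151]
Lbot [526.  -9.  53.] [-0.119 -0.114]
Rtop [622. 146.  53.] [0.247 0.158]
Rmid [609.  73.  53.] [0.066 0.11 ]
R130 [608.  88.  53.] [0.106 0.111]
Rbot [635.   3.  53.] [-0.113  0.16 ]
tray_floor 0.96 [484. 326.   5.]
tray_floor 0.76 [485. 330.   7.]
tray_floor 0.57 [ 603. -120.   95.]
```

```bash
python3 -m creep '{"translation": [[0.07,0.11,0],[0.07,0.11,0.1],[0.07,0.11,0.2],[0.07,0.11,0.3],[0.07,0.11,0.4],[0.07,0.11,0.5],[0.07,0.11,0.57],[0.07,0.11,0.62],[0.07,0.11,0.625],[0.07,0.11,0.625]], "yaw": [0,0,0,0,0,0,0,0,0,0], "grip": [-0.4,-0.4,-0.4,-0.4,-0.4,-0.4,-0.4,-0.4,-0.4,-0.4]}'
python3 -m creep '{"translation": [[0,0,0],[0,0,0],[0,0,0],[0,0,0],[0,0,0],[0,0,0],[0,0,0]], "yaw": [0,0,0,0,0,0,0], "grip": [1,1,1,1,1,1,1]}'
```

```text
time_s: 25.38
eef_pos: [608.1, 75.9, 49.9]
tool_rot: [[-0.086, 0.996, -0.002], [0.996, 0.086, -0.0], [0.0, -0.002, -1.0]]
ft_force: [-0.2, 0.6, 0.8]
gripper_width: 0.701
grasp_force: 0.0
time_s: 25.97
eef_pos: [609.5, 76.0, 51.9]
tool_rot: [[-0.086, 0.996, 0.002], [0.996, 0.086, -0.0], [-0.0, 0.002, -1.0]]
ft_force: [-1.2, -1.1, 6.4]
gripper_width: 0.083
grasp_force: 58.7
```

Run:
```python
from h import *
o,s=shot('wrist','w9.png')
```

```text
(no output)
```

View pics/w9.png

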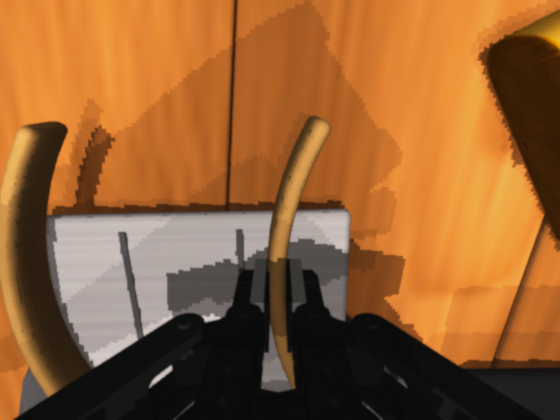

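```bash
python3 -m creep '{"translation": [[0,0,-0.006],[0.02,0,-0.008],[0.05,0,-0.008],[0.08,0,-0.008],[0.11,0,-0.008],[0.15,0,-0.008],[0.19,0,-0.01],[0.22,0,-0.012],[0.22,0,-0.1],[0.22,0,-0.2]], "yaw": [0,0,0,0,0,0,0,0,0,0], "grip": [1,1,1,1,1,1,1,1,1,1]}'
python3 - <<'E'
from h import *
o,s=shot('wrist','w10.png'); rec('rind_a_mid',s,o); rec('tray_floor',s,o)
print(o['gripper_width'],o['grasp_force'],o['eef_pos'],o['qpos'])
o,s=shot('scene'); rec('tray_floor',s,o); rec('rind_a_mid',s,o)
E
```

```text
time_s: 26.85
eef_pos: [598.2, 165.4, 128.8]
tool_rot: [[-0.09, 0.996, -0.006], [0.996, 0.09, -0.001], [-0.0, -0.006, -1.0]]
ft_force: [2.0, 0.8, -0.4]
gripper_width: 0.085
grasp_force: 58.3
rind_a_mid 0.75 [599. 200. 131.]
tray_floor 0.65 [511. 258.   5.]
0.08465688525550559 58.27784765177057 [598.23660444 165.44793301 128.845636  ] [  8.2932945   43.03582454 -40.85143636  95.56906364  33.1020189
  54.50323173 -39.76942501]
tray_floor 0.83 [484. 326.   4.]
tray_floor 0.31 [573. -54.  96.]
rind_a_mid 0.48 [599. 210. 129.]
```

```bash
python3 -m creep '{"translation": [[0.08,-0.03,0],[0.16,-0.06,0],[0.24,-0.09,0],[0.3,-0.12,0],[0.36,-0.15,0],[0.42,-0.18,0],[0.48,-0.21,0],[0.54,-0.242,0],[0.54,-0.242,0],[0.54,-0.242,0]], "yaw": [-0.08,-0.16,-0.24,-0.32,-0.4,-0.48,-0.56,-0.64,-0.72,-0.79]  , "grip": [1,1,1,1,1,1,1,1,1,1]}'
python3 -m creep '{"translation": [[0,0,0],[0,0,0],[0,0,0]], "yaw": [-0.044,-0.044,-0.044], "grip": [1,1,1]}'
python3 - <<'E'
from h import *
o,s=shot('side','s7.png'); rec('tray_floor',s,o); rec('rind_a_mid',s,o)
o,s=shot('wrist'); rec('tray_floor',s,o)
E
```

```text
time_s: 27.98
eef_pos: [483.5, 372.3, 129.4]
tool_rot: [[-0.973, 0.231, -0.003], [0.231, 0.973, -0.0], [0.002, -0.001, -1.0]]
ft_force: [0.9, -1.2, -1.0]
gripper_width: 0.082
grasp_force: 58.3
time_s: 28.23
eef_pos: [485.5, 370.0, 129.4]
tool_rot: [[-0.984, 0.176, -0.002], [0.176, 0.984, -0.001], [0.002, -0.001, -1.0]]
ft_force: [0.2, -0.7, -1.9]
gripper_width: 0.08
grasp_force: 58.3
tray_floor 0.7 [476. 338.   6.]
rind_a_mid 0.58 [517. 378. 121.]
rind_a_mid 0.56 [483. -88.  69.]
tray_floor 0.81 [442. 316.   3.]
```

```bash
python3 -m creep '{"translation": [[0,0,0.08],[0,0,0.16],[0,0,0.22],[0,0,0.245],[0,0,0.248],[0,0,0.248],[0,0,0.248],[0,0,0.248],[0,0,0.248],[0,0,0.248]], "yaw": [0,0,0,0,0,0,0,0,0,0], "grip": [1,1,1,1,1,1,0.2,0.2,0.2,0.2]}'
python3 -m creep '{"translation": [[0,0,-0.08],[0,0,-0.18],[0,0,-0.28],[0,0,-0.4],[0,0,-0.5],[0,0,-0.6],[0,0,-0.6],[0,0,-0.6]], "yaw": [0,0,0,0,0,0,0,0], "grip": [0.2,0.2,0,0,0,0,0,0]}'
python3 - <<'E'
from h import *
o,s=shot('wrist','w11.png'); rec('tray_floor',s,o); rec('rind_a_mid',s,o)
f=s['frame'];hsv=cv2.cvtColor(f,cv2.COLOR_RGB2HSV)
print(o['eef_pos'])
o,s=shot('side','s8.png'); rec('tray_floor',s,o); rec('rind_a_mid',s,o)
E
```

```text
time_s: 29.32
eef_pos: [486.6, 370.8, 32.5]
tool_rot: [[-0.985, 0.174, 0.001], [0.174, 0.985, 0.001], [-0.001, 0.001, -1.0]]
ft_force: [0.2, 0.2, 0.1]
gripper_width: 0.398
grasp_force: 0.0
time_s: 29.98
eef_pos: [486.9, 371.9, 275.0]
tool_rot: [[-0.985, 0.174, 0.005], [0.174, 0.985, 0.004], [-0.004, 0.004, -1.0]]
ft_force: [0.5, -0.2, -0.2]
gripper_width: 0.501
grasp_force: 0.0
tray_floor 0.56 [466. 321.   5.]
rind_a_mid 0.87 [496. 376.  34.]
rind_a_mid 0.66 [606.  40.  27.]
[486.86346873 371.88549774 274.96014851]
tray_floor 0.76 [479. 314.   5.]
rind_a_mid 0.55 [508. 380.  19.]
rind_a_mid 0.48 [737. 190.  51.]
```

```bash
python3 -m creep '{"translation": [[-0.02,-0.1,0],[-0.04,-0.2,0],[-0.06,-0.3,0],[-0.09,-0.4,0],[-0.11,-0.5,0],[-0.13,-0.6,0],[-0.15,-0.68,0],[-0.176,-0.766,0],[-0.176,-0.766,0],[-0.176,-0.766,0]], "yaw": [0.08,0.16,0.24,0.32,0.4,0.48,0.56,0.64,0.72,0.79]  , "grip": [-0.4,-0.4,-0.4,-0.4,-0.4,-0.4,-0.4,-0.4,-0.4,-0.4]}'
python3 -m creep '{"translation": [[0,0,0],[0,0,0],[0,0,0]], "yaw": [0.044,0.044,0.044], "grip": [-0.4,-0.4,-0.4]}'
python3 - <<'E'
from h import *
o,s=shot('wrist','w12.png'); rec('rind_a_mid',s,o)
R=np.array(o['tool_rot']); 
hsv=cv2.cvtColor(s['frame'],cv2.COLOR_RGB2HSV); 
# project expected rind top points, scan image row for saturated rind on grey table
K=np.array(s['mtx']); Ti=np.linalg.inv(np.array(s['T_tool_cam']))
for y in (45,58,70):
    q=K@(Ti@np.append(R.T@(np.array([503,y,53])-o['eef_pos']),1))[:3]; u,v=(q[:2]/q[2]).astype(int)
    row=hsv[v]; idx=[c for c in range(max(u-70,0),u+70) if row[c,1]>90 and 8<row[c,0]<28]
    print(y,(u,v),idx[:1],idx[-1:],len(idx), row[u-60:u+60:8,1], [np.round(pix2z(c,v,50,s,o)[:2]) for c in (idx[:1]+idx[-1:])])
E
```

```text
time_s: 31.12
eef_pos: [502.1, 53.2, 270.5]
tool_rot: [[-0.143, 0.99, -0.002], [0.99, 0.143, -0.001], [-0.001, -0.002, -1.0]]
ft_force: [-0.2, 0.7, 0.6]
gripper_width: 0.695
grasp_force: 0.0
time_s: 31.37
eef_pos: [501.9, 56.6, 271.0]
tool_rot: [[-0.089, 0.996, -0.001], [0.996, 0.089, -0.0], [-0.0, -0.001, -1.0]]
ft_force: [-0.4, 0.5, 0.0]
gripper_width: 0.706
grasp_force: 0.0
45 (np.int64(278), np.int64(186)) [208] [277] 62 [200 198 199 199 200 197  16 158  18  17  18  16  18  17  17] [array([430.,  38.]), array([502.,  44.])]
58 (np.int64(279), np.int64(174)) [209] [277] 62 [203 199 200 200 199 199  16 163  17  17  17  17  17  18  16] [array([431.,  51.]), array([501.,  57.])]
70 (np.int64(280), np.int64(162)) [210] [277] 61 [197 202 200 196 198 200  17 163  16  19  15  16  13  15  16] [array([432.,  63.]), array([500.,  70.])]
```

```bash
python3 -m creep '{"translation": [[0,-0.01,0.1],[0,-0.01,0.2],[0,-0.01,0.3],[0,-0.01,0.4],[0,-0.01,0.48],[0,-0.01,0.54],[0,-0.01,0.554],[0,-0.01,0.554],[0,-0.01,0.554],[0,-0.01,0.554]], "yaw": [0,0,0,0,0,0,0,0,0,0], "grip": [-0.4,-0.4,-0.4,-0.4,-0.4,-0.4,-0.4,-0.4,-0.4,1]}'
python3 -m creep '{"translation": [[0,0,0],[0,0,0],[0,0,0],[0,0,0],[0,0,0],[0,0,0],[0,0,0]], "yaw": [0,0,0,0,0,0,0], "grip": [1,1,1,1,1,1,1]}'
python3 -m creep '{"translation": [[0,0,-0.006],[0.02,0,-0.008],[0.05,0,-0.008],[0.08,0,-0.008],[0.11,0,-0.008],[0.15,0,-0.008],[0.19,0,-0.01],[0.22,0,-0.012],[0.22,0,-0.1],[0.22,0,-0.2]], "yaw": [0,0,0,0,0,0,0,0,0,0], "grip": [1,1,1,1,1,1,1,1,1,1]}'
python3 - <<'E'
from h import *
o,s=shot('wrist','w13.png'); rec('rind_a_mid',s,o); rec('tray_floor',s,o)
o,s=shot('scene'); rec('tray_floor',s,o); rec('rind_a_mid',s,o)
E
```

```text
time_s: 32.3
eef_pos: [499.5, 56.5, 51.5]
tool_rot: [[-0.086, 0.996, 0.003], [0.996, 0.086, 0.001], [0.0, 0.003, -1.0]]
ft_force: [-0.1, -0.3, -0.4]
gripper_width: 0.572
grasp_force: 0.0
time_s: 32.88
eef_pos: [498.8, 56.1, 50.7]
tool_rot: [[-0.086, 0.996, 0.001], [0.996, 0.086, -0.0], [-0.0, 0.001, -1.0]]
ft_force: [-1.3, -0.8, 6.5]
gripper_width: 0.079
grasp_force: 58.0
time_s: 33.72
eef_pos: [488.0, 145.6, 128.8]
tool_rot: [[-0.09, 0.996, -0.006], [0.996, 0.09, -0.0], [0.0, -0.006, -1.0]]
ft_force: [0.7, 0.0, -0.1]
gripper_width: 0.077
grasp_force: 57.9
rind_a_mid 0.43 [609.  72.  30.]
tray_floor 0.86 [498. 251.   3.]
tray_floor 0.56 [483. 323.   5.]
rind_a_mid 0.56 [510. 377.  24.]
```

```bash
python3 -m creep '{"translation": [[0.05,0,0],[0.1,0,0],[0.15,0,0],[0.2,0,0],[0.25,0,0],[0.3,0,0],[0.341,0.006,0],[0.341,0.006,0],[0.341,0.006,0],[0.341,0.006,0]], "yaw": [-0.08,-0.16,-0.24,-0.32,-0.4,-0.48,-0.56,-0.64,-0.72,-0.79]  , "grip": [1,1,1,1,1,1,1,1,1,1]}'
python3 -m creep '{"translation": [[0,0,0],[0,0,0],[0,0,0.08],[0,0,0.16],[0,0,0.22],[0,0,0.245],[0,0,0.248],[0,0,0.248],[0,0,0.248]], "yaw": [-0.044,-0.044,-0.044,-0.044,-0.044,-0.044,-0.044,-0.044,-0.044], "grip": [1,1,1,1,1,1,1,1,1]}'
```

```text
time_s: 34.85
eef_pos: [480.2, 280.0, 128.3]
tool_rot: [[-0.972, 0.234, -0.003], [0.234, 0.972, -0.001], [0.002, -0.002, -1.0]]
ft_force: [-0.0, -1.1, -0.9]
gripper_width: 0.079
grasp_force: 57.9
time_s: 35.6
eef_pos: [481.8, 280.8, 31.8]
tool_rot: [[-0.985, 0.174, 0.001], [0.174, 0.985, 0.001], [-0.001, 0.001, -1.0]]
ft_force: [0.6, 0.3, 0.2]
gripper_width: 0.079
grasp_force: 57.9
```

```bash
python3 -m creep '{"translation": [[0,0,0],[0,0,0],[0,0,0],[0,0,-0.08],[0,0,-0.18],[0,0,-0.28],[0,0,-0.4],[0,0,-0.5],[0,0,-0.6],[0,0,-0.6]], "yaw": [0,0,0,0,0,0,0,0,0,0], "grip": [0.2,0.2,0.2,0.2,0.2,0.2,0,0,0,0]}'
python3 - <<'E'
from h import *
o,s=shot('wrist','w14.png'); rec('tray_floor',s,o); rec('rind_a_mid',s,o)
o,s=shot('scene','sc3.png'); rec('tray_floor',s,o); rec('rind_a_mid',s,o)
o=env.get_obs(); R=np.array(o['tool_rot'])
for t in ([530,60,265],[612,-205,250]): print(np.round(R.T@(np.array(t)-o['eef_pos'])/400,3))
E
```

```text
time_s: 36.43
eef_pos: [483.2, 283.2, 278.6]
tool_rot: [[-0.985, 0.173, 0.009], [0.173, 0.985, 0.006], [-0.008, 0.008, -1.0]]
ft_force: [0.6, 0.5, 0.8]
gripper_width: 0.503
grasp_force: 0.0
tray_floor 0.6 [465. 328.   6.]
rind_a_mid 0.7 [480. 377.  31.]
tray_floor 0.76 [477. 329.   8.]
tray_floor 0.21 [565. -18.  78.]
rind_a_mid 0.55 [511. 378.  24.]
[-0.216 -0.518  0.011]
[-0.533 -1.135  0.049]
```

```bash
python3 -m creep '{"translation": [[-0.04,-0.09,0],[-0.08,-0.18,0],[-0.12,-0.27,0],[-0.16,-0.36,0],[-0.2,-0.44,0],[-0.216,-0.518,0],[-0.216,-0.518,0],[-0.216,-0.518,0],[-0.216,-0.518,0],[-0.216,-0.518,0]], "yaw": [0.079,0.158,0.237,0.316,0.395,0.474,0.553,0.632,0.71,0.789], "grip": [1,1,1,1,1,1,1,1,1,1]}'
python3 -m creep '{"translation": [[-0.1,0.015,0],[-0.2,0.03,0],[-0.3,0.045,0],[-0.4,0.06,0],[-0.5,0.075,0],[-0.6,0.09,0.02],[-0.687,0.1,0.037],[-0.687,0.1,0.037],[-0.687,0.1,0.037],[-0.687,0.1,0.037]], "yaw": [0,0,0,0,0,0,0,0,0,0], "grip": [1,1,1,1,1,1,1,1,1,1]}'
python3 - <<'E'
from h import *
o,s=shot('wrist','w15.png'); rec('lever_tab',s,o); rec('pin_knob',s,o); rec('handle_grip',s,o); print(o['eef_pos'])
a=s['frame'][0:300,120:440]
b,s2=None,None
c=cv2.imread('pics/w14.png')
v=np.hstack([cv2.cvtColor(a,cv2.COLOR_RGB2BGR), cv2.resize(c,None,fx=300/420,fy=300/420)])
print(v.shape); cv2.imwrite('pics/last.png',v)
E
```

```text
time_s: 37.57
eef_pos: [529.7, 60.3, 269.2]
tool_rot: [[-0.15, 0.989, -0.003], [0.989, 0.15, 0.0], [0.0, -0.003, -1.0]]
ft_force: [-0.3, -0.0, -0.4]
gripper_width: 0.001
grasp_force: 0.0
time_s: 38.4
eef_pos: [612.3, -203.1, 254.5]
tool_rot: [[-0.157, 0.988, -0.002], [0.988, 0.157, 0.002], [0.002, -0.002, -1.0]]
ft_force: [-0.2, 1.3, 0.3]
gripper_width: 0.001
grasp_force: 0.0
lever_tab 0.78 [ 602. -118.  112.]
pin_knob 0.83 [487. -91.  76.]
handle_grip 0.67 [ 611. -129.  100.]
[ 612.29299694 -203.09843886  254.53139883]
(300, 720, 3)
```

View pics/last.png

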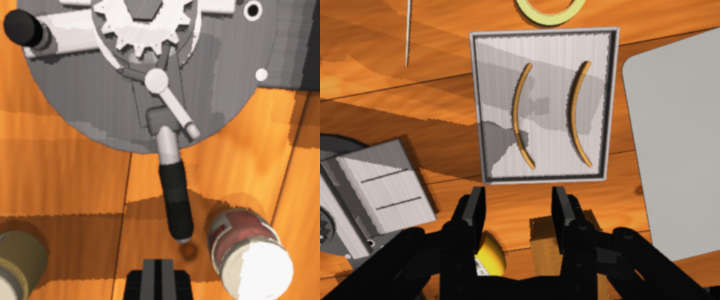

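Run:
```python
from h import *
o,s=shot('wrist')
P={}
for n,u,v,z in [('piv',276,82,115),('tab',313,131,128),('g1',292,165,103),('g2',305,240,103)]:
    P[n]=pix2z(u,v,z,s,o); print(n,np.round(P[n],0))
a=lambda p,q:np.degrees(np.arctan2(*(P[q]-P[p])[1::-1]))
print(a('piv','tab'),a('g1','g2'))
h=np.radians(a('g1','g2')); pv=np.array([580,-62])+54*np.array([np.cos(h),np.sin(h)])
print('pivot',pv,[np.round(pv+44*np.array([np.cos(h+d),np.sin(h+d)])) for d in(.48,0,-.48)])
```

```text
piv [ 597. -116.  115.]
tab [ 629. -145.  128.]
g1 [ 620. -177.  103.]
g2 [ 643. -241.  103.]
-42.26475395924697 -70.39261841766442
pivot [ 598.12093849 -112.8687683 ] [array([ 630., -143.]), array([ 613., -154.]), array([ 592., -156.])]
```

```bash
python3 -m creep '{"translation": [[-0.02,0.047,0],[-0.02,0.047,0.1],[-0.02,0.047,0.2],[-0.02,0.047,0.3],[-0.02,0.047,0.4],[-0.02,0.047,0.404],[-0.02,0.047,0.404],[-0.02,0.047,0.404],[-0.02,0.047,0.404]], "yaw": [-0.118,-0.118,-0.118,-0.118,-0.118,-0.118,-0.118,-0.118,-0.118], "grip": [-0.2,-0.2,-0.2,-0.2,-0.2,-0.2,0.2,0.2,0.2]}'
python3 -m creep '{"translation": [[0.002,-0.041,0],[0.0085,-0.081,0],[0.019,-0.1205,0],[0.034,-0.159,0],[0.052,-0.195,0],[0.067,-0.218,0],[0.067,-0.218,0],[0.067,-0.214,0],[0.067,-0.214,0]], "yaw": [0.067,0.133,0.2,0.267,0.333,0.378,0.378,0.378,0.378], "grip": [0.2,0.2,0.2,0.2,0.2,0.2,0.2,-0.1,-0.1]}'
python3 -m creep '{"translation": [[0,0,-0.1],[0,0,-0.2],[0,0,-0.3],[-0.05,0,-0.4],[-0.05,0,-0.4],[-0.05,0,-0.4]], "yaw": [0,0,0,0,0,0], "grip": [-0.1,-0.1,1,1,1,1]}'
python3 - <<'E'
from h import *
o,s=shot('wrist','w16.png'); rec('lever_tab',s,o); rec('handle_grip',s,o)
# black grip centroid axis in image
f=s['frame'].astype(int); m=(f.max(2)<60).astype(np.uint8); m[300:]=0
n,l,st,ce=cv2.connectedComponentsWithStats(m)
K=np.array(s['mtx']); R=np.array(o['tool_rot']); Ti=np.linalg.inv(np.array(s['T_tool_cam']))
for i in range(1,n):
    if st[i,4]>300: print(st[i],np.round(ce[i]),np.round(pix2z(*ce[i],98,s,o)))
E
```

```text
time_s: 39.4
eef_pos: [634.9, -209.2, 97.8]
tool_rot: [[-0.336, 0.942, 0.005], [0.942, 0.336, -0.001], [-0.003, 0.004, -1.0]]
ft_force: [0.4, 0.0, 0.8]
gripper_width: 0.403
grasp_force: 0.0
time_s: 40.15
eef_pos: [545.0, -212.7, 95.8]
tool_rot: [[0.247, 0.969, 0.003], [0.969, -0.247, -0.001], [0.0, 0.003, -1.0]]
ft_force: [0.3, 1.0, 0.0]
gripper_width: 0.551
grasp_force: 0.0
time_s: 40.65
eef_pos: [540.0, -233.9, 257.2]
tool_rot: [[0.25, 0.968, 0.005], [0.968, -0.25, -0.003], [-0.001, 0.006, -1.0]]
ft_force: [-0.7, -0.7, -0.7]
gripper_width: 0.008
grasp_force: 0.0
lever_tab 0.83 [ 574. -122.  112.]
handle_grip 0.75 [ 558. -139.  102.]
handle_grip 0.6 [565. -94.  96.]
handle_grip 0.56 [486. -89.  80.]
[148  16  36  37 752] [164.  34.] [489. -95.  98.]
[ 267  125   28   81 1906] [281. 165.] [ 549. -212.   98.]
[   0  183   63  117 3572] [ 21. 259.] [ 297. -238.   98.]
[ 352  255   61   45 2261] [382. 279.] [ 614. -342.   98.]
[273 259  10  41 320] [278. 279.] [ 519. -317.   98.]
[243 270  19  30 451] [253. 285.] [ 495. -317.   98.]
[294 270  19  30 445] [302. 285.] [ 540. -329.   98.]
```

```bash
python3 -m creep '{"translation": [[0.1,0.06,0],[0.2,0.111,0],[0.2,0.111,0.08],[0.2,0.111,0.18],[0.2,0.111,0.28],[0.2,0.111,0.333],[0.2,0.111,0.333],[0.2,0.111,0.333]], "yaw": [-0.031,-0.031,-0.031,-0.031,-0.031,-0.031,-0.031,-0.031], "grip": [1,1,1,1,1,1,1,1]}'
python3 -m creep '{"translation": [[0,-0.02,0],[0,-0.04,0],[0,-0.06,0],[0,-0.08,0],[0,-0.1,0],[0,-0.11,0],[0,-0.11,0]], "yaw": [0,0,0,0,0,0,0], "grip": [1,1,1,1,1,1,1]}'
python3 -m creep '{"translation": [[0,0.02,0],[0,0.02,-0.1],[0,0.02,-0.2],[-0.1,0,-0.33],[-0.2,0,-0.33],[-0.2,-0.03,-0.33],[-0.2,-0.03,-0.33]], "yaw": [0,0,0,0,0,0,0], "grip": [1,1,1,1,1,1,1]}'
python3 - <<'E'
from h import *
o,s=shot('wrist','w17.png'); rec('lever_tab',s,o)
print(o['eef_pos'])
f=s['frame'].astype(int); m=(f.max(2)<60).astype(np.uint8); m[300:]=0
n,l,st,ce=cv2.connectedComponentsWithStats(m)
for i in range(1,n):
    if st[i,4]>500: print(st[i],np.round(ce[i]),np.round(pix2z(*ce[i],98,s,o)))
K=np.array(s['mtx']); R=np.array(o['tool_rot']); Ti=np.linalg.inv(np.array(s['T_tool_cam']))
h=np.radians(-101.7)
pv=np.array([580,-62])+54*np.array([np.cos(h),np.sin(h)])
hsv=cv2.cvtColor(s['frame'],cv2.COLOR_RGB2HSV)
# ring scan round pivot: brightness along lever candidates
for rr in (25,35):
  out=[]
  for d in range(-50,51,5):
    a=h+np.radians(d); p=np.array([*(pv+rr*np.array([np.cos(a),np.sin(a)])),106])
    q=K@(Ti@np.append(R.T@(p-o['eef_pos']),1))[:3]; u,v=np.round(q[:2]/q[2]).astype(int); out.append((d,int(s['frame'][v,u].min()),int(hsv[v,u,1])))
  print(rr,out)
E
```

```text
time_s: 41.47
eef_pos: [599.8, -164.5, 119.3]
tool_rot: [[0.2, 0.98, -0.004], [0.98, -0.2, 0.002], [0.001, -0.004, -1.0]]
ft_force: [0.4, 0.8, 0.3]
gripper_width: 0.002
grasp_force: 0.0
time_s: 42.05
eef_pos: [557.4, -156.1, 121.8]
tool_rot: [[0.201, 0.98, 0.001], [0.98, -0.201, 0.0], [0.0, 0.001, -1.0]]
ft_force: [1.5, 0.2, 1.7]
gripper_width: -0.003
grasp_force: 0.5
time_s: 42.63
eef_pos: [527.7, -239.0, 253.9]
tool_rot: [[0.21, 0.978, -0.002], [0.978, -0.21, -0.004], [-0.004, -0.001, -1.0]]
ft_force: [0.5, 0.6, -0.7]
gripper_width: 0.0
grasp_force: 0.0
lever_tab 0.63 [ 562. -124.  111.]
[ 527.67758397 -239.02895571  253.92981431]
[167   0  36  37 583] [183.  19.] [487. -97.  98.]
[ 278  116   28   83 1991] [291. 156.] [ 544. -211.   98.]
[   0  154   70  146 4744] [ 23. 247.] [ 292. -242.   98.]
[ 357  254   63   46 2337] [388. 279.] [ 609. -342.   98.]
25 [(-50, 140, 10), (-45, 138, 12), (-40, 206, 15), (-35, 242, 6), (-30, 240, 7), (-25, 238, 7), (-20, 98, 19), (-15, 115, 11), (-10, 124, 12), (-5, 121, 14), (0, 116, 15), (5, 117, 12), (10, 133, 11), (15, 119, 10), (20, 126, 13), (25, 157, 14), (30, 156, 14), (35, 131, 11), (40, 150, 13), (45, 147, 10), (50, 152, 10)]
35 [(-50, 137, 11), (-45, 136, 11), (-40, 110, 11), (-35, 243, 6), (-30, 240, 7), (-25, 228, 10), (-20, 131, 11), (-15, 130, 13), (-10, 129, 13), (-5, 127, 17), (0, 126, 15), (5, 123, 14), (10, 133, 11), (15, 83, 12), (20, 158, 11), (25, 112, 17), (30, 164, 12), (35, 156, 9), (40, 156, 11), (45, 155, 11), (50, 155, 10)]
```

Run:
```python
from h import *
o,s=shot('scene','scF.png'); rec('tray_floor',s,o); rec('rind_a_mid',s,o); rec('jam_jar',s,o,1); rec('jar_a',s,o,2); rec('wedge_a',s,o,1)
a=cv2.imread('pics/sc3.png').astype(int); b=cv2.imread('pics/scF.png').astype(int)
print('change in tray area', np.abs(a-b)[255:360,170:290].mean())
o2,s=shot('side','sF.png'); d=np.abs(cv2.imread('pics/sF.png').astype(int)-cv2.imread('pics/s6.png').astype(int)); print('bar region change', d[215:240,235:290].mean())
r=env.job_done(); print(r)
```

```text
tray_floor 0.89 [475. 329.   3.]
rind_a_mid 0.74 [511. 376.  24.]
rind_a_mid 0.36 [ 552. -128.   93.]
jam_jar 0.7 [ 703. -246.   72.]
jar_a 0.85 [ 446. -312.   72.]
jar_a 0.63 [ 384. -413.   69.]
wedge_a 0.83 [736. 179.  47.]
change in tray area 13.125608465608465
bar region change 11.010666666666667
the job is handed in; nothing more can be done
None
```

The job is handed in and no verdict came back: by my measurements the table is pinned in the serving hole, the bar is up about 10 mm (the task asked for 6; the rules need at least 5), both rinds lie level in the tray, and the lever is back on the tightening side.

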